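Play the bedtime call on three chime blocks

ROBOT

A 6-joint arm with a two-finger parallel gripper is mounted at the origin on the work surface. World frame = base frame: x ahead of the robot, y to its left, z up, the work surface at z = 0. Lengths are in m, angles in rad, forces in N, time in s.
With the tool pointing down it reaches from about 0.225 to 0.875 m from the base axis. Payload 3.4 kg.
Tool frame: the origin (TCP) lies between the finger pads; the fingertips stand 8 mm ahead of it and the grasp point (between the pads) lies 11 mm behind it; z points along the fingers, y is the line along which they close (so a half turn about z gives the same grasp; the last joint's range is limited). The gripper opens to 85 mm and grips with 20 to 120 N. Pads are 22 mm wide; open, the fingers measure 114 mm over their backs; the gripper's body (76 mm by 85 mm) begins 54 mm behind the grasp point. The pads swing forward as they close: fully open they stand 13 mm farther back than shut.
Start: joints at [-0.121, 0.276, 1.505, -0, 1.361, -0.121], TCP at [0.575, -0, 0.239] pointing down, gripper open.
Joint ranges: [-2.89, 2.89], [-0.75, 2.08], [0.22, 2.7], [-1.18, 4.32], [0.11, 2.71], [-2.7, 2.7]. Speed limits (rad/s): [2.57, 2.57, 3.14, 3.14, 3.14, 3.14].

INTERFACE

Orientations are given as a unit quaternion [w, x, y, z].
In Python, from rig import manip gives the robot as it stands.
- The arm moves only by the tool move_arm, never from a script. Its argument "deltas" is a list that holds one entry, the list of rows, each a list of 5 numbers: the shift along the tool's x, y, z normalised to -1 to 1, where 1 is 80 cm, then the turn about the tool's z normalised to -1 to 1, where 1 is 120 degrees, then the closure, from -1 (fully open) to 1 (shut). In form: [[[tx, ty, tz, twist, grip], ...]]. A call has 1 to 12 rows; each row is the pose to reach, as a shift and turn from the pose commanded when the call began, along the tool's axes at that moment; what a row does not reach only later rows make up. A row lasts 1/10 s, in which the tool goes at most 50 mm and 8.59 degrees, less where a joint would pass 70% of its speed; a pose out of reach is approached as far as the arm can. A call with a number of a shift or a turn outside -1 to 1 is refused whole. A call with a gripper value outside its range is refused whole. The fingers move at their own pace and stop on an object; "squeeze" is the grip in N (left out, the last holds). Time passes only in rows, so rows that repeat a pose let the fingers close. It gives the time, the measured TCP pose, the force, the opening and the grip force at its end, in the units of the state.
- manip.get_state(): the state, without advancing time (a new reading comes with each control period).
- manip.get_image(name): name is "scene" or "side" or "wrist"; returns the picture (480x640x3 uint8, red, green, blue); there is no depth.
- manip.camera_params(name): a dict with "fx", "fy", "cx", "cy" (pixels), "dist" ([k1, k2, p1, p2, k3] as OpenCV has them; the pictures are not rectified), "R" (3x3) and "t" (3): a world point X has camera coordinates R X + t; the wrist camera has in their place "tool_from_camera" (4x4, takes a point from camera to tool coordinates, whose origin is the TCP and whose axes are the flange's). Camera axes: x right, y down, z forward; pixel columns grow to the right and rows downward; lengths in m; the calibration is good to about 2 mm. A picture is of the moment at which its call begins: read the wrist's pose just before it. camera_params takes no time and is no camera call.
- manip.sign_off(): hands the job in; it is judged then, once.
The state is a dict: "clock": time; "qpos": joint angles; "qd": joint speeds; "effort": joint torques, N m; "position": TCP position; "ee_rot": TCP orientation; "contact_force": force on the tool from outside, world axes, zero at the start; "moment": the same for the moment, N m; "width": finger opening in m; "gripper_force": force on a finger pad.
Only numpy, scipy, OpenCV 4.12 (cv2) and the standard library are available. Lean on these libraries where they do the work, as an engineer would, in place of code of your own. Each camera call takes 0.05 s, during which the arm holds its last target. There are 200 camera calls.

TASK

Play the four-note bedtime call on the toy xylophone's three wooden chime blocks: with a fingertip, lightly tap the longest bar, then the shortest, then the middle-length one, and last the longest once more, so that each bar visibly dips and springs back up before the next one is touched. Tap only, without the mallet and without hitting hard: leave the blocks standing where they are, and do not lift, push or disturb any of them or any other toy on the bench.

Things in the scene. Friction and masses are not known exactly. Their poses are not given: they have to be found in the camera images.
- bar_long_top (a point): centre of the top face of the longest wooden chime bar (200 mm long, 40 mm wide, 8 mm thick), 60 mm above the bench when the bar is at rest; x runs along the bar's length, z up. It moves with the bar. The three bars look alike but for length, and any of them may stand left, middle or right.
- bar_long (a joint): how far the longest bar is pushed down on its springy felt, in m: 0 at rest, 0.010 at the hard stop. It starts to give at about 1 N, needs about 2.5 N for 2 mm, 4 N for 4 mm and 9 N for the full 10 mm, and springs back up when let go.
- block_long: loose wooden sound box that carries the longest bar, 200 x 48 x 40 mm, about 450 g; origin at the centre of its underside, x along its length. The bar lies centred above it, with a 12 mm gap.
- bar_middle_top (a point): centre of the top face of the middle-length wooden chime bar (150 mm long, 40 mm wide, 8 mm thick), 60 mm above the bench when the bar is at rest; x runs along the bar's length, z up. It moves with the bar. The three bars look alike but for length, and any of them may stand left, middle or right.
- bar_middle (a joint): how far the middle-length bar is pushed down on its springy felt, in m: 0 at rest, 0.010 at the hard stop. It starts to give at about 1 N, needs about 2.5 N for 2 mm, 4 N for 4 mm and 9 N for the full 10 mm, and springs back up when let go.
- block_middle: loose wooden sound box that carries the middle-length bar, 150 x 48 x 40 mm, about 360 g; origin at the centre of its underside, x along its length. The bar lies centred above it, with a 12 mm gap.
- bar_short_top (a point): centre of the top face of the shortest wooden chime bar (100 mm long, 40 mm wide, 8 mm thick), 60 mm above the bench when the bar is at rest; x runs along the bar's length, z up. It moves with the bar. The three bars look alike but for length, and any of them may stand left, middle or right.
- bar_short (a joint): how far the shortest bar is pushed down on its springy felt, in m: 0 at rest, 0.010 at the hard stop. It starts to give at about 1 N, needs about 2.5 N for 2 mm, 4 N for 4 mm and 9 N for the full 10 mm, and springs back up when let go.
- block_short: loose wooden sound box that carries the shortest bar, 100 x 48 x 40 mm, about 270 g; origin at the centre of its underside, x along its length. The bar lies centred above it, with a 12 mm gap.
- bead_box: loose round box of clear plastic with beads in it and a white twist cap, 57 mm across, 66 mm high, standing between two chime blocks; origin at the centre of its underside
- turtle: loose green plastic turtle, about 100 mm long, 66 mm wide, 42 mm high, between two chime blocks; origin under its shell, head to its -x
- mallet: loose wooden xylophone mallet lying behind the blocks, 181 mm long along its x, head (26 x 40 mm, 26 mm high) at its -x end; origin at mid-length on the bench. Not used.
- spatula: loose red toy spatula lying to the left of the blocks, along its x, under 300 mm long, under 40 mm high; origin on its underside
- cup: loose white plastic stacking cup, 68 mm across, 60 mm high, right of the blocks; origin at the centre of its underside
- truck: loose wooden toy truck, 120 x 66 mm, 65 mm high, right of the blocks; origin at the centre of its underside
- night_light: round white push-button night light behind the blocks, 84 mm across, 72 mm high, fixed to the bench; origin at the centre of its underside
Not all that is in view belongs to the job. Leave any green or purple look-alike of the block_long alone.

How it is judged:
On the way, in this order (a step that is already met when the one before it is completed fails the run):
1. the longest bar is tapped down by a fingertip while the other two bars are up (contact force between the fingers and block_long above 0.3 N and value of joint bar_long above 0.0015 m and value of joint each of bar_middle, bar_short below 0.001 m), for 0.03 s.
2. then the shortest bar is tapped down by a fingertip while the other two bars are up (contact force between the fingers and block_short above 0.3 N and value of joint bar_short above 0.0015 m and value of joint each of bar_long, bar_middle below 0.001 m), for 0.03 s.
3. then the middle-length bar is tapped down by a fingertip while the other two bars are up (contact force between the fingers and block_middle above 0.3 N and value of joint bar_middle above 0.0015 m and value of joint each of bar_long, bar_short below 0.001 m), for 0.03 s.
4. then once more the longest bar is tapped down by a fingertip while the other two bars are up (all of step 1), for 0.03 s.
At the end, for the whole second after the job is handed in: All three bars are back up (pressed less than 1 mm), the three blocks are at rest, upright within 0.1 rad and within 15 mm of where they started, and so are the other toys (within 15 mm) (value of joint each of bar_long, bar_middle, bar_short below 0.001 m and distance of each of block_long, block_middle, block_short, bead_box, turtle, mallet, spatula, cup, truck from where it was at the start of the episode below 0.015 m and angle between each of block_long, block_middle, block_short's own z axis and vertical below 0.1 rad and linear speed of each of block_long, block_middle, block_short below 0.02 m/s); the robot touches nothing.
It fails at once if a block is struck or pressed hard (more than 20 N) (contact force between any of the fingers, the arm and block_long above 20 N or contact force between any of the fingers, the arm and block_middle above 20 N or contact force between any of the fingers, the arm and block_short above 20 N).
It fails at once if a block is lifted (its underside more than 8 mm up), tipped over 0.2 rad, or shifted more than 15 mm (height (world z) of any of block_long, block_middle, block_short above 0.008 m or angle between any of block_long, block_middle, block_short's own z axis and vertical above 0.2 rad or distance of any of block_long, block_middle, block_short from where it was at the start of the episode above 0.015 m).
It fails at once if two bars are pressed down at the same time (value of joint each of bar_long, bar_short above 0.0015 m or value of joint each of bar_long, bar_middle above 0.0015 m or value of joint each of bar_short, bar_middle above 0.0015 m).
It fails at once if another toy is shifted or lifted more than 15 mm (distance of any of bead_box, turtle, mallet, spatula, cup, truck from where it was at the start of the episode above 0.015 m).
It fails at once if the night light is pushed or pressed (over 2 N) (contact force between any of the fingers, the arm and night_light above 2 N).
It also fails if it takes over 48 s, if anything falls off the work surface, if the arm or the gripper's body presses on something with over 40 N, if the wrist force passes 120 N, or if a joint passes its speed limit or range.

## Working session

There is one attempt and no reset: what is moved stays moved. The work goes in short steps, Python scripts to look and compute and a tool call to move; the robot and the scene stay as the last step left them, time stands still between calls to the robot, and variables do not carry over. Pictures are saved under pics/ and viewed, at most 10 in all, crops included, and the job is handed in when it is done.

Besides the shell and the picture viewer there is one more tool, called after ">>>" as name(argument=value, ...) on one line, values as JSON. move_arm: Moves the arm, as the interface text tells. Scaled input: -1 to 1 covers 80 cm each way for a shift and 120 degrees each way for a turn. Its arguments: {"type":"object","properties":{"deltas":{"type":"array","items":{"type":"array","items":{"type":"array","items":{"type":"number","minimum":-1,"maximum":1}}}},"squeeze":{"type":"number"}},"required":["deltas"]}

```bash
mkdir -p pics
python3 - <<'E'
from rig import manip
import cv2
s=manip.get_state(); print(s)
for n in("scene","side","wrist"):
    cv2.imwrite(f"pics/{n}0.png",manip.get_image(n)[:,:,::-1]); print(n,manip.camera_params(n))
E
```

```text
{'clock': 0.0, 'qpos': array([-1.20999823e-01,  2.76550596e-01,  1.50614991e+00, -1.16626058e-05,
        1.36071114e+00, -1.21003348e-01]), 'qd': array([ 0.00165376, -0.00085138,  0.00127523,  0.00031263, -0.00054414,
       -0.00010236]), 'effort': array([ 6.20495921e-04, -4.16768074e+01, -2.45808578e+01, -1.52056768e-04,
        1.11346930e-02,  1.69860516e-05]), 'position': array([5.74468550e-01, 5.52372315e-05, 2.38458342e-01]), 'ee_rot': array([-7.12522661e-04,  7.07104379e-01,  7.07108598e-01, -5.65271695e-04]), 'contact_force': array([ 0.34264637,  0.64554347, -0.46690847]), 'moment': array([ 0.01755036,  0.00120252, -0.01136564]), 'gripper_force': 0.0, 'width': 0.08540460370899604}
scene {'fx': 613.4298391774742, 'fy': 613.4298391774742, 'cx': 323.7663654147063, 'cy': 238.42086480326932, 'dist': array([-0.17904297,  0.        ,  0.        ,  0.        ,  0.        ]), 'R': array([[-0.37826795,  0.92564021, -0.01017618],
       [ 0.78897111,  0.31662849, -0.52656527],
       [-0.48418791, -0.20721148, -0.8500738 ]]), 't': array([ 0.18506738, -0.38721155,  1.71145793])}
side {
[... 237 characters left out ...]
       [-0.04028898, -0.77274686, -0.63343437],
       [ 0.04580406,  0.6318543 , -0.7737326 ]]), 't': array([-0.5276821 ,  0.07203839,  1.04287985])}
wrist {'fx': 344.859488362666, 'fy': 344.859488362666, 'cx': 314.5211966523979, 'cy': 240.83340010140952, 'dist': array([-0.06051297,  0.        ,  0.        ,  0.        ,  0.        ]), 'tool_from_camera': array([[-4.54094523e-04, -9.47888523e-01, -3.18601856e-01,
         8.30341391e-02],
       [ 9.99998949e-01, -8.69196856e-04,  1.16072042e-03,
         4.11433441e-04],
       [-1.37716129e-03, -3.18600993e-01,  9.47887921e-01,
        -1.35316158e-01],
       [ 0.00000000e+00,  0.00000000e+00,  0.00000000e+00,
         1.00000000e+00]])}
```

View pics/scene0.png

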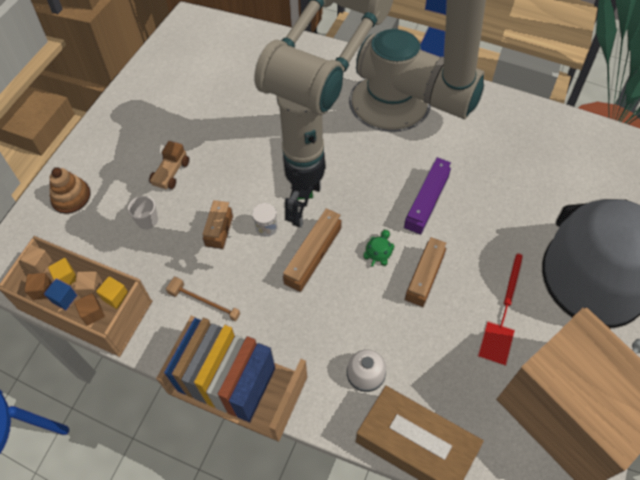

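View pics/side0.png

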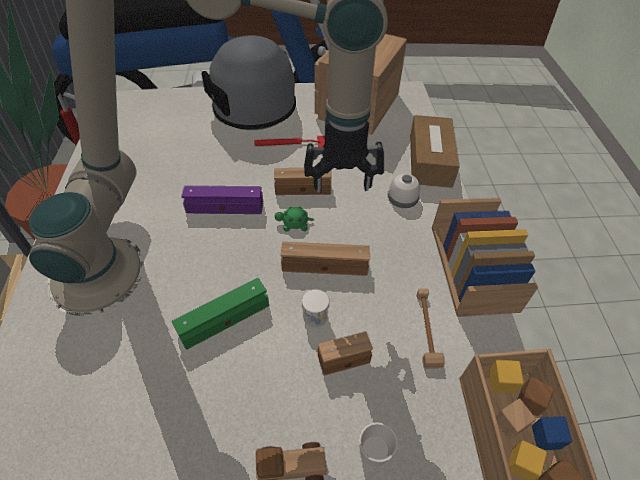

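View pics/wrist0.png

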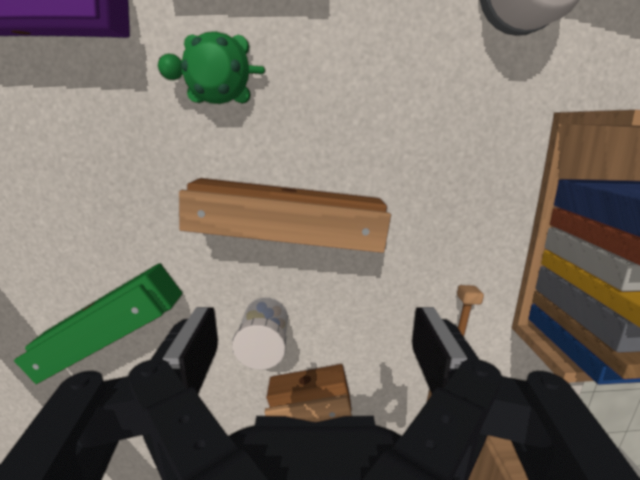

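The side view shows candidates: long at (325,258), middle at (303,182), short at (345,352). The purple (222,198) and green (222,312) look-alikes are to be left alone. Next, enlarged crops.

Run:
```python
import cv2
a=cv2.imread("pics/side0.png")[160:380,260:390]; b=cv2.imread("pics/scene0.png")[195:310,195:455]
cv2.imwrite("pics/c1.png",cv2.resize(a[:, :],None,fx=2.7,fy=2.7,interpolation=2))
cv2.imwrite("pics/c2.png",cv2.resize(b,None,fx=3,fy=3,interpolation=2))
```

```text
(no output)
```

View pics/c1.png

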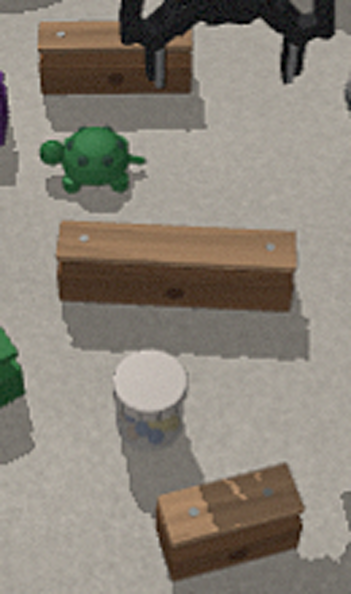

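View pics/c2.png

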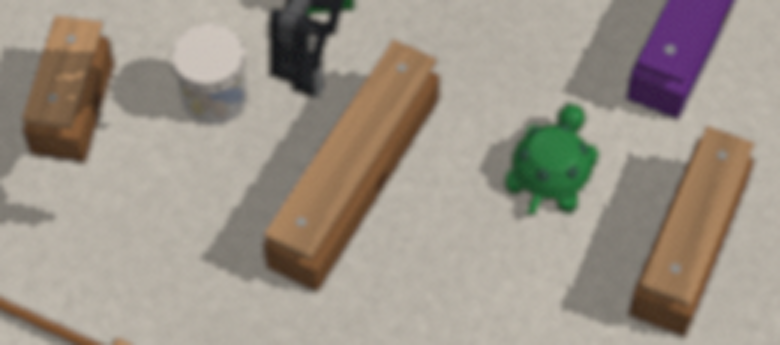

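The side crop shows long screws at (84,239),(270,247), short screws at (193,512),(268,492) and a middle screw at (60,34). The scene crop shows the same screws. Triangulating.

```bash
cat > h.py <<'E'
from rig import manip
import numpy as np, cv2
def ray(c,uv):
    K=np.array([[c["fx"],0,c["cx"]],[0,c["fy"],c["cy"]],[0,0,1]])
    p=cv2.undistortPoints(np.array([[uv]],float),K,c["dist"])[0,0]
    d=c["R"].T@np.array([*p,1]); return -c["R"].T@c["t"], d
def plane(c,uv,z):
    o,d=ray(c,uv); return o+d*(z-o[2])/d[2]
def tri(rs):
    A=0;b=0
    for o,d in rs:
        d=d/np.linalg.norm(d);P=np.eye(3)-np.outer(d,d);A=A+P;b=b+P@o
    return np.linalg.solve(A,b)
E
python3 - <<'E'
from h import *
np.set_printoptions(precision=4,suppress=True)
cs,cd=manip.camera_params("scene"),manip.camera_params("side")
S=lambda x,y:(260+x/2.7-.3,160+y/2.7-.3); C=lambda x,y:(195+x/3-.3,195+y/3-.3)
for n,a,b in[("L1",(84,239),(402,66)),("L2",(270,247),(301,222)),("S1",(193,512),(71,38)),("S2",(268,492),(53,98)),("M1",(60,34),(722,154)),("M2",None,(675,268))]:
    print(n,tri([ray(cd,S(*a)),ray(cs,C(*b))]) if a else "",plane(cs,C(*b),.06), plane(cd,S(*a),.06) if a else "")
# bar end extents along side image
for n,q in [("Lcorn",[(60,222),(297,231),(293,269),(57,260)]),("Scorn",[(157,497),(288,464),(301,512),(168,545)]),("Mcorn",[(39,22),(39,54),(191,47)])]:
    print(n,*[plane(cd,S(*p),.058) for p in q])
E
```

```text
L1 [0.4657 0.003  0.0599] [0.4651 0.0033 0.06  ] [0.4662 0.0025 0.06  ]
L2 [ 0.6212 -0.0141  0.0595] [ 0.6218 -0.0142  0.06  ] [ 0.6207 -0.0141  0.06  ]
S1 [ 0.5379 -0.2504  0.0604] [ 0.5377 -0.2506  0.06  ] [ 0.5379 -0.2502  0.06  ]
S2 [ 0.5932 -0.2376  0.0597] [ 0.5935 -0.2375  0.06  ] [ 0.5931 -0.2377  0.06  ]
M1 [0.4483 0.2589 0.0593] [0.4489 0.2589 0.06  ] [0.4483 0.2582 0.06  ]
M2  [0.5553 0.2551 0.06  ] 
Lcorn [0.4462 0.0236 0.058 ] [0.646  0.0033 0.058 ] [ 0.6373 -0.0366  0.058 ] [ 0.4434 -0.017   0.058 ]
Scorn [ 0.5131 -0.236   0.058 ] [ 0.6107 -0.215   0.058 ] [ 0.6152 -0.2539  0.058 ] [ 0.5186 -0.2736  0.058 ]
Mcorn [0.4277 0.2791 0.058 ] [0.4279 0.233  0.058 ] [0.5741 0.2354 0.058 ]
```

>>> move_arm(deltas=[[[-0.007,-0.039,0.05,0,1],[-0.007,-0.039,0.1,0,1],[-0.007,-0.039,0.14,0,1],[-0.007,-0.039,0.16,0,1],[-0.007,-0.039,0.16,0,1],[-0.007,-0.039,0.16,0,1],[-0.007,-0.039,0.16,0,1],[-0.007,-0.039,0.16,0,1],[-0.007,-0.039,0.16,0,1],[-0.007,-0.039,0.16,0,1]]], squeeze=20)

```text
clock: 1.15
position: [0.5442, -0.0057, 0.112]
ee_rot: [0.001, 0.707, 0.707, 0.0]
contact_force: [-0.0, 0.8, -0.0]
width: 0.0001
gripper_force: 0.0
```

Run:
```python
from rig import manip
import cv2,numpy as np
print(manip.get_state())
a=manip.get_image("side")[180:300,250:400]
w=cv2.resize(manip.get_image("wrist"),(440,330)); a=cv2.resize(a,(330,264)); a=np.vstack([a,np.zeros((66,330,3),np.uint8)])
cv2.imwrite("pics/d1.png",np.hstack([a,w])[:,:,::-1])
```

```text
{'clock': 1.15, 'qpos': array([-1.38275574e-01,  3.32247886e-01,  1.76438393e+00, -2.77827134e-05,
        1.04366907e+00, -1.38297340e-01]), 'qd': array([ 8.28455397e-04,  3.67389686e-03,  4.00381257e-03,  3.78418201e-06,
       -5.67945718e-04,  1.12960434e-03]), 'effort': array([-3.73819828e-03, -4.10445321e+01, -2.06439346e+01, -3.06695829e-04,
       -1.06751081e-02, -2.35878917e-05]), 'position': array([ 0.54415636, -0.00566663,  0.11195756]), 'ee_rot': array([5.22546515e-04, 7.07094002e-01, 7.07119265e-01, 3.79812272e-04]), 'contact_force': array([-0.02255152,  0.82916438, -0.02365793]), 'moment': array([ 0.00429897, -0.00153553,  0.04006189]), 'gripper_force': 0.0, 'width': 0.00010119858920013165}
```

View pics/d1.png

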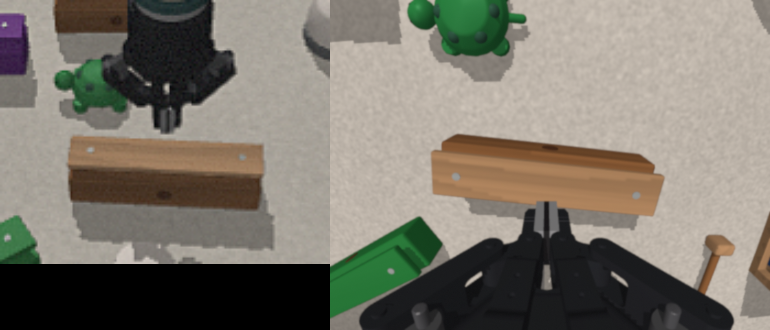

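>>> move_arm(deltas=[[[0,0,0.015,0,1],[0,0,0.03,0,1],[0,0,0.038,0,1],[0,0,0.041,0,1],[0,0,0.043,0,1],[0,0,0.043,0,1]]])

```text
clock: 1.85
position: [0.5439, -0.0056, 0.0767]
ee_rot: [-0.0, 0.707, 0.707, -0.0]
contact_force: [-0.1, 0.1, 0.4]
width: 0.0002
gripper_force: 0.0
```

>>> move_arm(deltas=[[[0,0,0.0025,0,1],[0,0,0.005,0,1],[0,0,0.0075,0,1],[0,0,0.0075,0,1]]])

```text
clock: 2.25
position: [0.5436, -0.0056, 0.0707]
ee_rot: [-0.0, 0.707, 0.707, -0.0]
contact_force: [-0.5, -0.6, -0.5]
width: -0.0004
gripper_force: 0.0
```

>>> move_arm(deltas=[[[0,0,0.003,0,1],[0,0,0.006,0,1],[0,0,0.0083,0,1],[0,0,0.0083,0,1]]])

```text
clock: 2.65
position: [0.5441, -0.0057, 0.0644]
ee_rot: [0.0, 0.707, 0.707, 0.0]
contact_force: [-0.7, -0.2, 3.8]
width: -0.0001
gripper_force: 1.8
```

>>> move_arm(deltas=[[[0,0,0,0,1],[0,0,-0.015,0,1],[0,0,-0.06,0,1],[0,0,-0.06,0,1],[-0.06,0.005,-0.06,0,1],[-0.12,0.01,-0.06,0,1],[-0.18,0.016,-0.06,0,1],[-0.24,0.022,-0.06,0,1],[-0.285,0.026,-0.06,0,1],[-0.298,0.027,-0.06,0,1],[-0.298,0.027,-0.06,0,1],[-0.298,0.027,-0.06,0,1]]])

```text
clock: 3.85
position: [0.5648, -0.2427, 0.1119]
ee_rot: [-0.001, 0.707, 0.707, 0.0]
contact_force: [-0.7, -0.1, -0.4]
width: 0.0001
gripper_force: 0.0
```

>>> move_arm(deltas=[[[0,0,0.015,0,1],[0,0,0.03,0,1],[0,0,0.042,0,1],[0,0,0.048,0,1],[0,0,0.05,0,1],[0,0,0.05,0,1],[0,0,0.05,0,1]]])

```text
clock: 4.55
position: [0.5658, -0.2442, 0.0726]
ee_rot: [0.0, 0.707, 0.707, 0.0]
contact_force: [-0.1, 0.4, 0.7]
width: -0.0003
gripper_force: 0.0
```

>>> move_arm(deltas=[[[0,0,0.003,0,1],[0,0,0.006,0,1],[0,0,0.01,0,1],[0,0,0.01,0,1],[0,0,0.01,0,1]]])

```text
clock: 5.05
position: [0.5657, -0.2442, 0.0647]
ee_rot: [0.0, 0.707, 0.707, 0.0]
contact_force: [0.7, -0.3, 3.1]
width: 0.0003
gripper_force: 1.8
```

>>> move_arm(deltas=[[[0,0,-0.015,0,1],[0,0,-0.06,0,1],[0,0,-0.075,0,1],[0,0,-0.075,0,1],[0.06,-0.008,-0.075,0,1],[0.12,-0.015,-0.075,0,1],[0.18,-0.023,-0.075,0,1],[0.24,-0.03,-0.075,0,1],[0.3,-0.038,-0.075,0,1],[0.3,-0.038,-0.075,0,1]]])

```text
clock: 6.05
position: [0.532, 0.0016, 0.1229]
ee_rot: [-0.003, 0.705, 0.709, -0.0]
contact_force: [-0.1, 0.3, 0.2]
width: 0.0001
gripper_force: 0.0
```

>>> move_arm(deltas=[[[0.06,-0.008,0,0,1],[0.12,-0.015,0,0,1],[0.18,-0.023,0,0,1],[0.24,-0.03,0,0,1],[0.3,-0.038,0,0,1],[0.326,-0.041,0,0,1],[0.326,-0.041,0,0,1],[0.326,-0.041,0,0,1]]])

```text
clock: 6.85
position: [0.5018, 0.2561, 0.1232]
ee_rot: [0.0, 0.707, 0.707, -0.001]
contact_force: [0.5, -1.1, -0.5]
width: -0.0001
gripper_force: 0.0
```

>>> move_arm(deltas=[[[0,0,0.02,0,1],[0,0,0.04,0,1],[0,0,0.055,0,1],[0,0,0.062,0,1],[0,0,0.065,0,1],[0,0,0.065,0,1],[0,0,0.065,0,1]]])

```text
clock: 7.55
position: [0.5028, 0.2568, 0.0728]
ee_rot: [0.0, 0.707, 0.707, 0.001]
contact_force: [-0.6, 0.0, -0.5]
width: -0.0002
gripper_force: 0.0
```

>>> move_arm(deltas=[[[0,0,0.003,0,1],[0,0,0.006,0,1],[0,0,0.01,0,1],[0,0,0.01,0,1],[0,0,0.01,0,1]]])

```text
clock: 8.05
position: [0.5026, 0.257, 0.0647]
ee_rot: [0.0, 0.707, 0.707, 0.0]
contact_force: [-1.2, 0.6, 3.9]
width: 0.0002
gripper_force: 1.8
```

Back to the long bar: dx +0.0415 (0.052), dy -0.2625 (-0.328).

>>> move_arm(deltas=[[[0,0,-0.015,0,1],[0,0,-0.06,0,1],[0,0,-0.075,0,1],[0,0,-0.075,0,1],[-0.06,0.01,-0.075,0,1],[-0.12,0.02,-0.075,0,1],[-0.18,0.03,-0.075,0,1],[-0.24,0.04,-0.075,0,1],[-0.3,0.048,-0.075,0,1],[-0.328,0.052,-0.075,0,1],[-0.328,0.052,-0.075,0,1],[-0.328,0.052,-0.075,0,1]]])

```text
clock: 9.25
position: [0.5429, -0.0056, 0.1232]
ee_rot: [-0.001, 0.708, 0.707, -0.0]
contact_force: [0.2, -0.8, 0.3]
width: 0.0
gripper_force: 0.0
```

>>> move_arm(deltas=[[[0,0,0.02,0,1],[0,0,0.04,0,1],[0,0,0.055,0,1],[0,0,0.062,0,1],[0,0,0.065,0,1],[0,0,0.065,0,1],[0,0,0.065,0,1]]])

```text
clock: 9.95
position: [0.5443, -0.0055, 0.0728]
ee_rot: [0.0, 0.707, 0.707, 0.0]
contact_force: [0.1, -0.1, -0.6]
width: 0.0002
gripper_force: 0.0
```

>>> move_arm(deltas=[[[0,0,0.003,0,1],[0,0,0.006,0,1],[0,0,0.01,0,1],[0,0,0.01,0,1],[0,0,0.01,0,1]]])

```text
clock: 10.45
position: [0.5442, -0.0057, 0.0646]
ee_rot: [0.0, 0.707, 0.707, 0.0]
contact_force: [0.4, 0.4, 3.9]
width: 0.0001
gripper_force: 1.8
```

>>> move_arm(deltas=[[[0,0,-0.015,0,1],[0,0,-0.06,0,1],[0,0,-0.12,0,1],[0,0,-0.15,0,1],[0,0,-0.15,0,1],[0,0,-0.15,0,1],[0,0,-0.15,0,1],[0,0,-0.15,0,1]]])

```text
clock: 11.25
position: [0.5427, -0.0055, 0.1827]
ee_rot: [-0.001, 0.707, 0.707, -0.001]
contact_force: [-0.4, 0.7, -0.0]
width: 0.0002
gripper_force: 0.0
```

Run:
```python
from rig import manip
import cv2
cv2.imwrite("pics/e1.png",manip.get_image("side")[:,:,::-1])
```

```text
(no output)
```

View pics/e1.png

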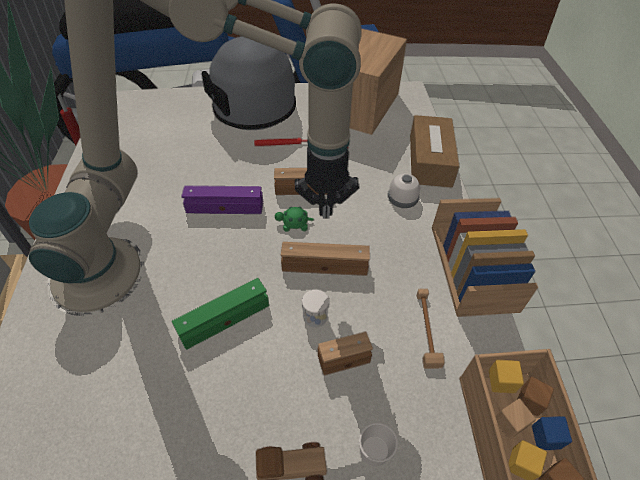

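Everything stands where it started: long (325,258), short (345,352) and turtle (295,217), with the arm clear above.

```bash
python3 -c "
from rig import manip
print(manip.sign_off())"
```

```text
the job is handed in; nothing more can be done
None
```

I tapped long, short, middle, then long again at about 3–4 N each. In the final picture the blocks and toys in view had not moved, and I handed the job in at about 11 s, but the sign-off returned no verdict.

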